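# Park the stirring stick in the corner of the steel stop

### The job

Clear the counter by the hob: push the wooden stirring stick along the surface with the fingertips into the inner corner of the L-shaped steel stop, so that its long side lies flush along the long arm and its end is up against the short arm. Only push it: it stays flat on the counter and is never picked up. Leave the steamer pot, egg cup, scoop and sieve where they are, and finish with the hand clear of everything.

Things in the scene. Friction and masses are not known exactly. Their poses are not given: they have to be found in the camera images.
- stick: Loose flat stirring stick of pale wood, 210 long, 32 wide, 18 thick, straight sides, half-round ends (radius 16 from above), about 0.09 kg, lying on the counter. Origin: centre of its underside; y along its length, x across, z up. Starts on the robot's side of the stop's long arm, within 18 degrees of parallel, its x axis towards that arm.
- stop: L-shaped stop of bare steel strip fixed to the counter, 12 wide, 12 high. Origin: inner corner at counter level. Long arm's inner face is the plane x=0, 290 long towards -y; short arm's is y=0, 60 long towards -x. Turned at most 9 degrees; x points away from the robot. The stick is home when parallel to y with its origin at x -16, y -105 mm in this frame, touching both faces.
- pot: Steel steamer pot with clip-on lid, loose, 196 across, 234 high with its knob, side handles reaching 123 from its axis along x. Origin at the centre of its underside. To be left alone.
- egg_cup: Yellow ceramic egg cup, loose, 50 across, 55 high. Origin at the centre of its underside. To be left alone.
- scoop: Small white plastic scoop lying flat, loose, 134 long, 45 wide, 25 high. Origin under the centre of its 65 x 45 bowl; the handle reaches 102 from there along -x. To be left alone.
- sieve: Round aluminium sieve, loose, 132 across, 50 high, a straight handle to 150 from the axis along +y, at height 50. Origin at the centre of its underside. To be left alone.

How it is judged (in metres and radians):
At the end, for the whole second after the job is handed in: The stick lies flat and still on the counter in the stop's inner corner: its middle within 5 mm of touching the long arm, within 0.04 rad (2.3 degrees) of parallel to it, its end within 6 mm of the short arm; pot, egg cup, scoop and sieve upright and within 20 mm of where they stood (x of stick in the frame of stop between -0.021 and -0.012 m and y of stick in the frame of stop between -0.111 and -0.101 m and angle between the y axis of stick and the y axis of stop, either way round below 0.04 rad and angle between stick's own z axis and vertical below 0.05 rad and height (world z) of stick below 0.004 m and linear speed of stick below 0.01 m/s and distance of each of pot, egg_cup, scoop, sieve from where it was at the start of the episode below 0.02 m and angle between each of egg_cup, pot, scoop, sieve's own z axis and vertical below 0.2 rad).
It fails at once if the stick was lifted off the counter (its middle by more than 8 mm) or tipped up (more than 7 degrees) (height (world z) of stick above 0.008 m or angle between stick's own z axis and vertical above 0.12 rad).
It fails at once if the pot, egg cup, scoop or sieve was shifted by more than 20 mm (distance of any of pot, egg_cup, scoop, sieve from where it was at the start of the episode above 0.02 m).
It also fails if it takes over 43 s, if anything falls off the work surface, if the arm or the gripper's body presses on something with over 40 N, if the wrist force passes 120 N, or if a joint passes its speed limit or range.

### The arm

A 6-joint arm with a two-finger parallel gripper is mounted at the origin on the work surface. World frame = base frame: x ahead of the robot, y to its left, z up, the work surface at z = 0. Lengths are in mm, angles in rad, forces in N, time in s.
With the tool pointing down it reaches from about 350 to 875 mm from the base axis. Payload 4.2 kg.
Tool frame: the origin (TCP) lies at the very end of the fingers, on their centre line; the grasp point (between the pads) lies 19 mm behind it; z points along the fingers, y is the line along which they close (so a half turn about z gives the same grasp; the last joint's range is limited). The gripper opens to 85 mm and grips with 20 to 120 N. Pads are 22 mm wide; open, the fingers measure 114 mm over their backs; the gripper's body (76 mm by 85 mm) begins 54 mm behind the grasp point. The pads swing forward as they close: fully open they stand 13 mm farther back than shut.
Start: joints at [1.402, 0.385, 0.008, 0, -1.194, -0.259], TCP at [259.26, 568.668, 231.312] pointing down, gripper open.
Joint ranges: [-3.14, 3.14], [-1.21, 2.06], [-1.07, 1.41], [-3.16, 2.05], [-2.99, -0.16], [-3.1, 3.1]. Speed limits (rad/s): [2.79, 2.79, 3.14, 3.14, 3.14, 3.14].

### API

Orientations are given as a unit quaternion [x, y, z, w].
In Python, from bench import arm gives the robot as it stands.
- The arm moves only by the tool servo_tool, never from a script. Its argument "rows" is a list that holds one entry, the list of rows, each a list of 7 numbers: the finger opening in mm, from 0 to 85.4, then the shift along the tool's x, y, z in mm, then the turn, a rotation vector about the tool's x, y, z in rad. A call has 1 to 10 rows; each row is the pose to reach, as a shift and turn from the pose commanded when the call began, along the tool's axes at that moment; what a row does not reach only later rows make up. A row lasts 1/8 s, in which the tool goes at most 62.5 mm and 10.7 degrees, less where a joint would pass 70% of its speed; a pose out of reach is approached as far as the arm can. A call with a gripper value outside its range is refused whole. The fingers move at their own pace and stop on an object; the grip force is fixed at half the most. Time passes only in rows, so rows that repeat a pose let the fingers close. It gives the time, the measured TCP pose, the force, the opening and the grip force at its end, in the units of the state.
- arm.read_state(): the state, without advancing time (a new reading comes with each control period).
- arm.get_image(name): name is "scene" or "top" or "wrist"; returns the picture (384x512x3 uint8, red, green, blue); there is no depth.
- arm.camera_params(name): a dict with "intrinsics" (3x3 intrinsics, pixels), "R" (3x3) and "t" (3): a world point X has camera coordinates R X + t. Camera axes: x right, y down, z forward; pixel columns grow to the right and rows downward; lengths in mm; the calibration is good to about 2 mm. A picture is of the moment at which its call begins: read the wrist's pose just before it. camera_params takes no time and is no camera call; for the wrist camera it gives the pose at the moment of the call.
- arm.job_done(): hands the job in; it is judged then, once.
The state is a dict: "clock": time; "joints": joint angles; "joint_vel": joint speeds; "joint_efforts": joint torques, N m; "position": TCP position; "ee_rot": TCP orientation; "contact_force": force on the tool from outside, world axes, zero at the start; "wrist_torque": the same for the moment, N m; "gripper_width": finger opening in mm; "grasp_force": force on a finger pad.
Only numpy, scipy, OpenCV 4.12 (cv2) and the standard library are available. Lean on these libraries where they do the work, as an engineer would, in place of code of your own. Each camera call takes 0.05 s, during which the arm holds its last target. There are 200 camera calls.

## Working session

There is one attempt and no reset: what is moved stays moved. The work goes in short steps, Python scripts to look and compute and a tool call to move; the robot and the scene stay as the last step left them, time stands still between calls to the robot, and variables do not carry over. Pictures are saved under pics/ and viewed, at most 10 in all, crops included, and the job is handed in when it is done.

Besides the shell and the picture viewer there is one more tool, called after "Request:" in YAML: its name, and indented under it one key for each argument. servo_tool: Moves the arm, as the interface text tells. Its arguments: {"type":"object","properties":{"rows":{"type":"array"}},"required":["rows"]}

```bash
mkdir -p pics; python3 - <<'E'
from bench import arm
import cv2,numpy as np
s=arm.read_state();print(s['clock'],s['position'],s['ee_rot'],s['gripper_width'])
for n in("top","scene"):
    im=arm.get_image(n);cv2.imwrite(f'pics/{n}0.png',im[:,:,::-1])
    p=arm.camera_params(n);print(n,p)
E
```

```text
0.0 [259.0323511  568.1457946  230.20970661] [ 9.77189806e-01 -2.12364936e-01 -1.91374450e-04  1.08682936e-03] 85.66377415599322
top {'intrinsics': array([[484.0754009 ,   0.        , 259.34794669],
       [  0.        , 484.0754009 , 182.00299058],
       [  0.        ,   0.        ,   1.        ]]), 'R': array([[ 3.17356215e-02, -9.99495893e-01,  8.99733403e-04],
       [-9.74590367e-01, -3.11445091e-02, -2.21818927e-01],
       [ 2.21735129e-01,  6.16269001e-03, -9.75087460e-01]]), 't': array([ -38.18807243,  629.10138777, 1340.97198353])}
scene {'intrinsics': array([[412.93673736,   0.        , 257.86584264],
       [  0.        , 412.93673736, 191.70228292],
       [  0.        ,   0.        ,   1.        ]]), 'R': array([[ 0.76551314,  0.64326692, -0.0140465 ],
       [ 0.43992701, -0.53921187, -0.71813285],
       [-0.46952514,  0.5435607 , -0.69576426]]), 't': array([-453.93739009, -263.30959471, 1536.27122933])}
```

View pics/top0.png

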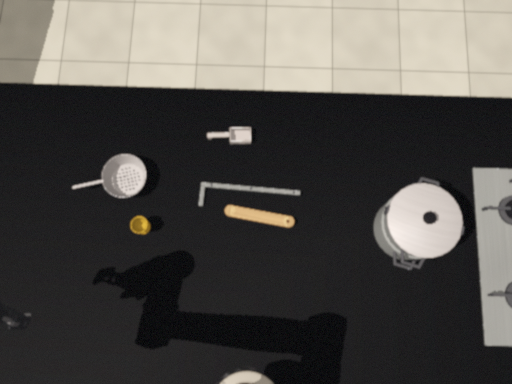

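View pics/scene0.png

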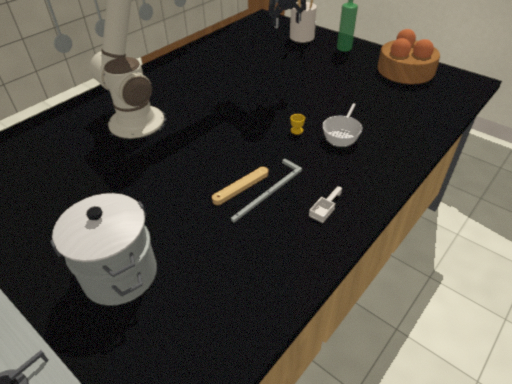

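The top view shows the stop's corner near (203,185), its long arm running to (299,192), and its short arm down to (201,205). The stick runs from (226,211) to (294,222). In the scene view the stick runs from (214,199) to (268,172) and the corner is near (300,167).

```bash
cat > h.py <<'E'
from bench import arm
import cv2,numpy as np
def ray(p,uv,z):
    K,R,t=p['intrinsics'],p['R'],p['t']
    d=R.T@np.linalg.inv(K)@np.array([uv[0],uv[1],1.]);c=-R.T@t
    return (c+d*(z-c[2])/d[2])
def grid(n,z,x0,x1,y0,y1,s,im=None):
    """rectify the plane z: row=(x1-x)*s, col=(y1-y)*s"""
    p=arm.camera_params(n);im=arm.get_image(n) if im is None else im
    K,R,t=p['intrinsics'],p['R'],p['t']
    H=K@np.column_stack([R[:,0],R[:,1],R[:,2]*z+t])
    A=np.array([[0,-1/s,x1],[-1/s,0,y1],[0,0,1]])
    return cv2.warpPerspective(im,H@A,(int((y1-y0)*s),int((x1-x0)*s)),flags=cv2.WARP_INVERSE_MAP|cv2.INTER_CUBIC)
def masks(g):
    g=g.astype(int);v=g.max(2);sat=v-g.min(2)
    return ((v>110)&(sat>40)).astype('uint8'),((v>75)&(sat<35)).astype('uint8')
def rect(m,x1,y1,s):
    n,l,st,_=cv2.connectedComponentsWithStats(m)
    k=1+np.argmax(st[1:,4]);q=np.argwhere(l==k)[:,::-1].astype(np.float32)
    (c,r),wh,a=cv2.minAreaRect(q);b=cv2.boxPoints(((c,r),wh,a))
    return np.array([x1-r/s,y1-c/s]),np.array(wh)/s,np.column_stack([x1-b[:,1]/s,y1-b[:,0]/s])
E
python3 - <<'E'
from h import *
w=(380,700,-120,200,2)
for n in("top","scene"):
    im=arm.get_image(n)
    for z in (0,9,18):
        c,wh,b=rect(masks(grid(n,z,*w,im))[0],700,200,2);e=max((b[1]-b[0],b[2]-b[1]),key=np.linalg.norm)
        print(n,'stick z',z,c.round(1),wh.round(1),np.degrees(np.arctan2(e[0],e[1])).round(2))
    for z in (0,12):
        m=masks(grid(n,z,*w,im))[1]; 
        l,st=cv2.connectedComponentsWithStats(m)[1:3];k=1+np.argmax(st[1:,4]);q=np.argwhere(l==k)/2.
        P=np.column_stack([700-q[:,0],200-q[:,1]])
        print(n,'stop z',z,len(P),'bbox',P.min(0),P.max(0))
        # long-arm points: exclude short arm
        for ylo,yhi in((P[:,1].min()+10,P[:,1].max()-25),):
            ys=np.arange(ylo,yhi,4);lo=[];hi=[]
            for y in ys:
                s=P[abs(P[:,1]-y)<1,0];lo.append(s.min() if len(s) else np.nan);hi.append(s.max() if len(s) else np.nan)
            ok=~np.isnan(lo);
            fl=np.polyfit(ys[ok],np.array(lo)[ok],1);fh=np.polyfit(ys[ok],np.array(hi)[ok],1);print('  inner/outer x=a*y+b',fl.round(4),fh.round(4))
        xm=np.polyval(fl,P[:,1].max());S=P[P[:,0]<xm-12]
        for x in np.unique(S[:,0])[::12]:
            s=S[S[:,0]==x,1];print('   short',x,s.min(),s.max())
    g=grid(n,12,*w,im);cv2.imwrite(f'pics/g_{n}.png',g[:,:,::-1])
v=cv2.hconcat([cv2.imread(f'pics/g_{n}.png')[:, :]for n in("top","scene")])
cv2.imwrite('pics/g.png',cv2.resize(v,(800,400)))
E
```

```text
top stick z 0 [542.2 -17. ] [211.5  38.9] -171.05
top stick z 9 [540.8 -17.2] [210.7  38.7] -171.02
top stick z 18 [539.3 -17.6] [209.8  38.5] -170.99
top stop z 0 25060 bbox [ 565.5 -119.5] [644. 168.]
  inner/outer x=a*y+b [5.810000e-02 6.162451e+02] [5.760000e-02 6.343775e+02]
   short 565.5 156.5 162.5
   short 571.5 151.5 167.5
   short 577.5 151.0 168.0
   short 583.5 151.0 167.0
   short 589.5 150.5 166.5
   short 595.5 149.5 166.5
   short 601.5 149.5 166.5
   short 607.5 149.5 166.0
   short 613.5 -119.5 165.5
top stop z 12 24689 bbox [ 563.5 -119.5] [641.  166.5]
  inner/outer x=a*y+b [5.840000e-02 6.137642e+02] [5.760000e-02 6.317276e+02]
   short 563.5 154.5 161.5
   short 569.5 150.0 166.0
   short 575.5 149.5 166.5
   short 581.5 149.5 165.5
   short 587.5 149.0 165.0
   short 593.5 148.0 164.5
   short 599.5 148.0 165.0
   short 605.5 148.0 164.5
scene stick z 0 [532.9  -9.1] [222.3  48.6] -171.13
scene stick z 9 [540. -14.] [215.8  48.1] -171.13
scene stick z 18 [547.1 -18.8] [209.   47.7] -171.1
scene stop z 0 29378 bbox [ 558.  -119.5] [639. 177.]
  inner/outer x=a*y+b [5.600000e-02 6.086627e+02] [5.970000e-02 6.288669e+02]
   short 558.0 167.5 171.5
   short 564.0 158.5 176.5
   short 570.0 154.0 176.5
   short 576.0 153.5 176.5
   short 582.0 153.0 176.5
   short 588.0 153.0 176.0
   short 594.0 152.5 175.5
   short 600.0 152.0 175.0
   short 606.0 -119.5 174.5
scene stop z 12 27969 bbox [ 567.  -119.5] [646.5 165. ]
  inner/outer x=a*y+b [5.780000e-02 6.171533e+02] [5.910000e-02 6.371186e+02]
   short 567.0 154.5 161.0
   short 573.0 146.0 165.0
   short 579.0 142.5 165.0
   short 585.0 141.5 164.5
   short 591.0 141.5 164.5
   short 597.0 141.5 164.0
   short 603.0 140.5 164.0
   short 609.0 140.5 163.0
```

View pics/g.png

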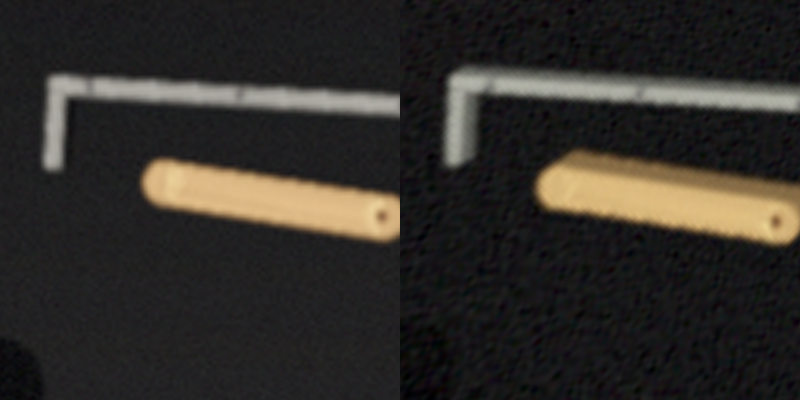

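The rectified views agree. The stop's corner is near world (625, 149), turned about 3.3°. The stick's centre is near (541, -18), about 5.7° off parallel. I'll fly behind the stick with the finger line parallel to the long arm.

Request:
servo_tool:
  rows:
    - [[85,45,44,0,0,0,-0.09],[85,89,87,0,0,0,-0.18],[85,134,131,0,0,0,-0.27],[85,178,174,0,0,0,-0.37],[85,223,218,0,0,0,-0.37],[85,268,262,0,0,0,-0.37],[85,312,305,0,0,0,-0.37],[85,357,349,20,0,0,-0.37],[85,402,392,60,0,0,-0.37],[85,446,436,100,0,0,-0.37]]

```text
clock: 1.45
position: [477.1, 6.1, 145.2]
ee_rot: [1.0, -0.029, 0.001, -0.0]
contact_force: [0.8, 1.2, 0.1]
gripper_width: 84.8
grasp_force: 0.0
```

Request:
servo_tool:
  rows:
    - [[85,0,0,0,0,0,0],[85,0,0,40,0,0,0],[85,0,0,80,0,0,0],[85,0,0,110,0,0,0],[85,0,0,122,0,0,0],[85,0,0,126,0,0,0],[85,0,0,128,0,0,0],[85,0,0,128,0,0,0]]

```text
clock: 2.45
position: [477.0, 8.0, 18.4]
ee_rot: [1.0, -0.029, 0.001, -0.0]
contact_force: [-0.2, 0.2, -0.4]
gripper_width: 85.2
grasp_force: 0.0
```

```bash
python3 - <<'E'
from h import *
s=arm.read_state();print(s['position'],s['ee_rot'],s['contact_force'])
cv2.imwrite('pics/w1.png',np.hstack([arm.get_image('wrist')[:,:,::-1][:, :], cv2.resize(arm.get_image('scene')[100:292,170:426,::-1],(512,384))])[:, :1024])
v=cv2.imread('pics/w1.png');cv2.imwrite('pics/w1.png',cv2.resize(v,(800,300)))
E
```

```text
[476.98543954   8.0219813   18.39601137] [ 9.99585516e-01 -2.87716955e-02  9.35506407e-04 -3.33937187e-04] [-0.19823741  0.23509411 -0.38526876]
```

View pics/w1.png

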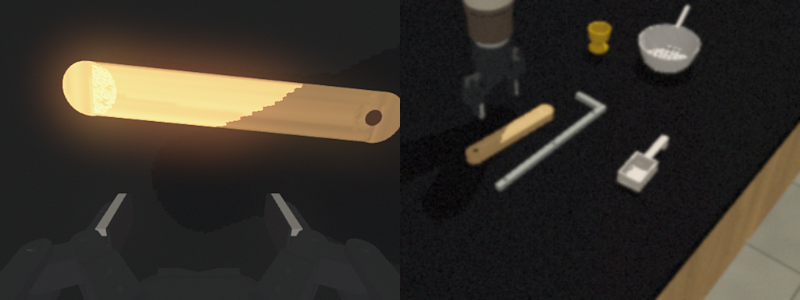

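The wrist view shows the stick's centre near (230,101), about 20 mm to the right of the finger centre, with both tips behind it. I'll centre on the stick and lower, watching the force.

Request:
servo_tool:
  rows:
    - [[85,0,10,6,0,0,0],[85,0,20,12,0,0,0],[85,0,20,16,0,0,0],[85,0,20,19,0,0,0],[85,0,20,21,0,0,0],[85,0,20,23,0,0,0],[85,0,20,23,0,0,0]]

```text
clock: 3.42
position: [475.2, -12.1, -5.5]
ee_rot: [1.0, -0.029, -0.0, 0.0]
contact_force: [0.4, 0.5, 0.0]
gripper_width: 84.8
grasp_force: 0.0
```

Request:
servo_tool:
  rows:
    - [[85,10,0,0,0,0,0],[85,20,0,0,0,0,0],[85,27,0,0,0,0,0],[85,34,0,0,0,0,0],[85,41,0,0,0,0,0],[85,48,0,0,0,0,0],[85,55,0,0,0,0,0],[85,62,0,0,0,0,0],[85,69,0,0,0,0,0],[85,76,0,0,0,0,0]]

```text
clock: 4.68
position: [551.5, -16.7, -5.5]
ee_rot: [1.0, -0.029, -0.0, 0.0]
contact_force: [-1.0, 0.6, -0.1]
gripper_width: 85.4
grasp_force: 0.2
```

```bash
python3 - <<'E'
from h import *
s=arm.read_state();print(s['position'],s['contact_force'])
a=arm.get_image('top')[150:260,170:330,::-1];b=arm.get_image('scene')[130:240,190:350,::-1]
cv2.imwrite('pics/p2.png',cv2.resize(np.hstack([a,b]),(800,275),interpolation=cv2.INTER_CUBIC))
E
```

```text
[551.49103965 -16.67525119  -5.51600446] [-0.98260069  0.55694305 -0.05675393]
```

View pics/p2.png

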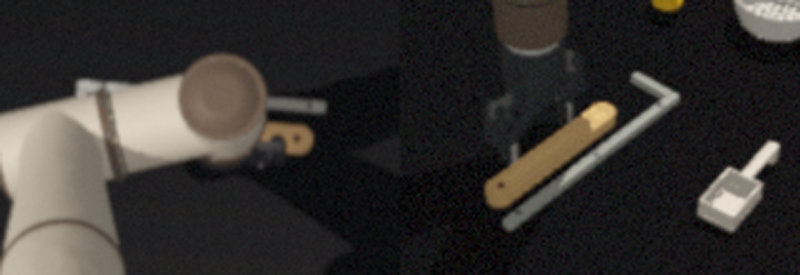

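The scene view shows the stick flat and now parallel to the long arm, with a gap of roughly 20 mm. I'll close it gently.

Request:
servo_tool:
  rows:
    - [[85,5,0,0,0,0,0],[85,10,0,0,0,0,0],[85,13,0,0,0,0,0],[85,15,0,0,0,0,0],[85,17,0,0,0,0,0],[85,18,0,0,0,0,0]]

```text
clock: 5.52
position: [569.1, -17.7, -5.5]
ee_rot: [1.0, -0.029, 0.0, -0.0]
contact_force: [-0.1, 0.1, 0.2]
gripper_width: 85.0
grasp_force: 0.5
```

Request:
servo_tool:
  rows:
    - [[85,1,0,0,0,0,0],[85,2,0,0,0,0,0],[85,3,0,0,0,0,0],[85,4,0,0,0,0,0]]

```text
clock: 6.02
position: [571.9, -18.0, -5.6]
ee_rot: [1.0, -0.029, -0.001, 0.0]
contact_force: [-4.5, 2.3, 3.3]
gripper_width: 85.2
grasp_force: 2.3
```

Request:
servo_tool:
  rows:
    - [[85,1,0,0,0,0,0],[85,2,0,0,0,0,0],[85,2,0,0,0,0,0]]

```text
clock: 6.4
position: [571.9, -18.2, -5.8]
ee_rot: [1.0, -0.029, -0.003, 0.0]
contact_force: [-7.8, 2.9, 5.4]
gripper_width: 85.0
grasp_force: 3.9
```

The stick is flush: the force rose and the TCP stopped. Next I back off, lift, close the fingers and go round behind the stick's -y end.

Request:
servo_tool:
  rows:
    - [[85,-10,0,0,0,0,0],[85,-25,0,-5,0,0,0],[40,-25,0,-40,0,0,0],[0,-25,20,-70,0,0,0],[0,0,65,-70,0,0,0],[0,22,105,-70,0,0,0],[0,22,135,-70,0,0,0],[0,22,138,-70,0,0,0],[0,22,138,-60,0,0,0],[0,22,138,-60,0,0,0]]

```text
clock: 7.65
position: [588.0, -156.1, 53.4]
ee_rot: [1.0, -0.028, -0.001, -0.0]
contact_force: [-0.2, 0.2, -0.6]
gripper_width: -0.1
grasp_force: 0.0
```

```bash
python3 - <<'E'
from h import *
s=arm.read_state();print(s['position'],s['ee_rot'],s['contact_force'])
a=arm.get_image('wrist')[:,:,::-1];b=cv2.resize(arm.get_image('scene')[130:250,190:350,::-1],(512,384),interpolation=cv2.INTER_CUBIC)
cv2.imwrite('pics/p3.png',cv2.resize(np.hstack([a,b]),(800,300)))
E
```

```text
[ 588.0139325  -156.05685127   53.44702782] [ 9.99596241e-01 -2.83911060e-02 -1.13530272e-03 -1.05721432e-04] [-0.15807912  0.18691081 -0.61218783]
```

View pics/p3.png

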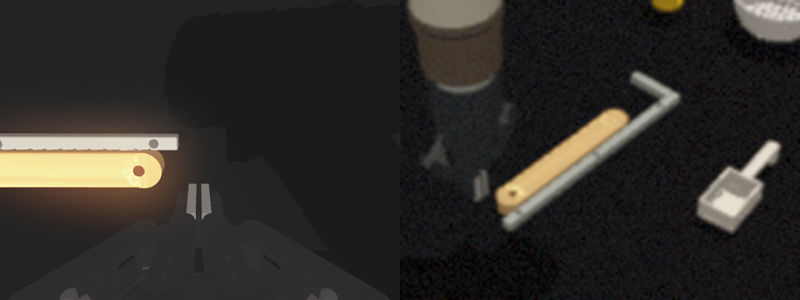

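The wrist and scene views show the stick flush along the long arm and the closed fingers beyond its end. I'll descend and push along the arm.

Request:
servo_tool:
  rows:
    - [[0,0,0,25,0,0,0],[0,0,0,38,0,0,0],[0,0,0,44,0,0,0],[0,0,0,46,0,0,0],[0,0,-5,46,0,0,0],[0,0,-11,46,0,0,0],[0,0,-17,46,0,0,0],[0,0,-23,46,0,0,0],[0,0,-29,46,0,0,0],[0,0,-35,46,0,0,0]]

```text
clock: 9.0
position: [591.2, -121.8, 8.7]
ee_rot: [1.0, -0.029, 0.0, 0.0]
contact_force: [0.9, -1.1, 0.5]
gripper_width: 0.1
grasp_force: 0.6
```

Request:
servo_tool:
  rows:
    - [[0,0,-6,0,0,0,0],[0,0,-12,0,0,0,0],[0,0,-18,0,0,0,0],[0,0,-24,0,0,0,0],[0,0,-30,0,0,0,0],[0,0,-34,0,0,0,0],[0,0,-36,0,0,0,0]]

```text
clock: 9.88
position: [593.1, -85.9, 8.6]
ee_rot: [1.0, -0.029, 0.0, 0.0]
contact_force: [0.2, -2.0, 1.6]
gripper_width: 0.1
grasp_force: 1.1
```

```bash
python3 - <<'E'
from h import *
s=arm.read_state();print(s['position'],s['ee_rot'],s['contact_force'])
a=arm.get_image('wrist')[:,:,::-1];b=cv2.resize(arm.get_image('scene')[130:250,190:350,::-1],(512,384),interpolation=cv2.INTER_CUBIC)
cv2.imwrite('pics/p4.png',cv2.resize(np.hstack([a,b]),(800,300)))
E
```

```text
[593.14832653 -85.94871699   8.57760293] [ 9.99585731e-01 -2.87813492e-02  2.01346945e-05  2.42740471e-05] [ 0.16438398 -1.9928625   1.605829  ]
```

View pics/p4.png

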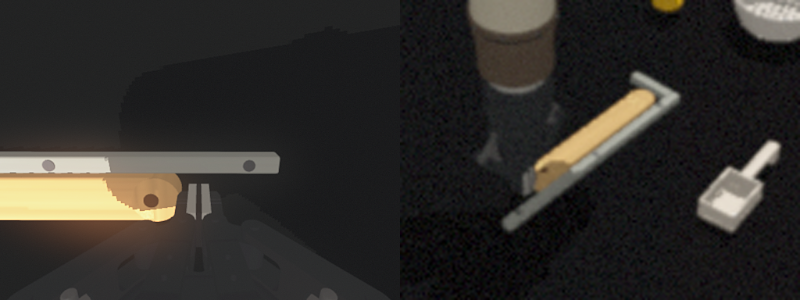

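The stick is sliding flush along the arm, with about 10 mm left to the short arm.

Request:
servo_tool:
  rows:
    - [[0,0,-3,0,0,0,0],[0,0,-6,0,0,0,0],[0,0,-8,0,0,0,0],[0,0,-10,0,0,0,0],[0,0,-11,0,0,0,0]]

```text
clock: 10.6
position: [593.7, -75.0, 8.5]
ee_rot: [1.0, -0.029, -0.0, -0.0]
contact_force: [-0.6, -1.2, 1.6]
gripper_width: -0.0
grasp_force: 1.0
```

Request:
servo_tool:
  rows:
    - [[0,0,-1,0,0,0,0],[0,0,-2,0,0,0,0],[0,0,-3,0,0,0,0]]

```text
clock: 10.98
position: [593.9, -72.2, 8.5]
ee_rot: [1.0, -0.029, 0.0, -0.0]
contact_force: [0.4, -1.3, 1.3]
gripper_width: 0.0
grasp_force: 1.0
```

Request:
servo_tool:
  rows:
    - [[0,0,-1,0,0,0,0],[0,0,-2,0,0,0,0],[0,0,-3,0,0,0,0],[0,0,-4,0,0,0,0]]

```text
clock: 11.48
position: [593.6, -70.0, 8.5]
ee_rot: [1.0, -0.029, -0.001, 0.001]
contact_force: [0.8, -11.9, 2.4]
gripper_width: 0.2
grasp_force: 5.6
```

The force jumped and the TCP stopped, so the end is seated. I'll back off and check.

Request:
servo_tool:
  rows:
    - [[0,0,4,0,0,0,0],[0,0,12,0,0,0,0],[0,0,20,-10,0,0,0],[0,-40,40,-60,0,0,0],[0,-90,60,-110,0,0,0],[0,-140,80,-130,0,0,0],[0,-190,100,-150,0,0,0],[0,-190,120,-150,0,0,0],[0,-190,120,-150,0,0,0]]

```text
clock: 12.6
position: [397.3, -177.9, 159.8]
ee_rot: [1.0, -0.03, 0.002, -0.0]
contact_force: [1.2, 0.4, -0.5]
gripper_width: 0.2
grasp_force: 0.0
```

```bash
python3 - <<'E'
from h import *
s=arm.read_state();print(s['clock'],s['position'])
w=(380,700,-160,200,2);A=[]
for n,z in(("top",18),("scene",18)):
    g=grid(n,z,*w);c,wh,b=rect(masks(g)[0],700,200,2);e=max((b[1]-b[0],b[2]-b[1]),key=np.linalg.norm)
    print(n,c.round(1),wh.round(1),np.degrees(np.arctan(e[0]/e[1])).round(2));A.append(g[80:360,:,::-1])
cv2.imwrite('pics/p5.png',cv2.resize(np.hstack(A),(800,156)) if 0 else cv2.resize(np.vstack([a[:, :500] for a in A]),(530,594)))
E
```

```text
12.6 [ 397.2574959  -177.8723769   159.84379586]
top [602.   44.5] [212.1  37.3] 3.45
scene [606.1  40.5] [220.4  38.9] 3.3
```

View pics/p5.png

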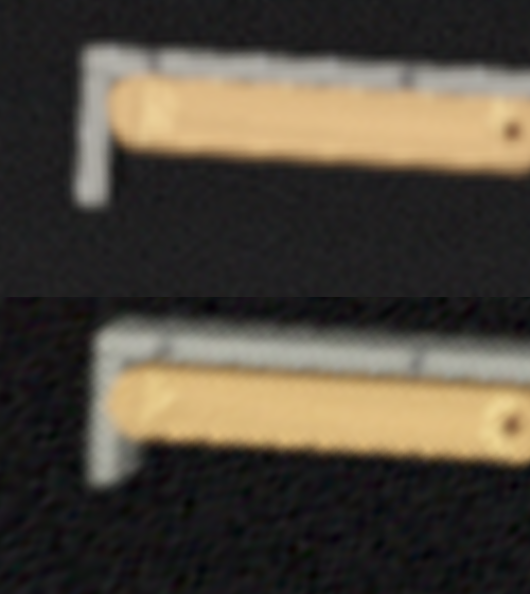

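Both views show the stick touching both arms. It measures (602.0, 44.5) at 3.4° from the top camera, against a target of (603.3, 44.8) at 3.3°. The hand is clear.

```bash
python3 -c "
from bench import arm
print(arm.job_done())"
```

```text
the job is handed in; nothing more can be done
None
```

The stick was pushed flat into the stop's inner corner, touching both arms in the final top and scene views; the other items were not touched, the hand is clear, and the job was handed in at about 13 s with no verdict returned.

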